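# Drop the slicing guide onto its pin

### The arm

A 6-joint arm with a two-finger parallel gripper is mounted at the origin on the work surface. World frame = base frame: x ahead of the robot, y to its left, z up, the work surface at z = 0. Lengths are in mm, angles in rad, forces in N, time in s.
With the tool pointing down it reaches from about 350 to 775 mm from the base axis. Payload 7.3 kg.
Tool frame: the origin (TCP) lies between the finger pads; the fingertips stand 8 mm ahead of it and the grasp point (between the pads) lies 11 mm behind it; y points along the fingers, z is the direction in which the jaws open and shut, and the axes are right-handed (so a half turn about y gives the same grasp; the last joint's range is limited). The gripper opens to 92 mm and grips with 3 to 60 N. Pads are 19 mm wide; open, the fingers measure 130 mm over their backs; the gripper's body (75 mm by 190 mm) begins 47 mm behind the grasp point.
Start: joints at [-1.368, 0.342, 1.524, -0, 1.275, -0.146], TCP at [179.452, -493.397, 234.741] pointing down, gripper open.
Joint ranges: [-2.53, 2.53], [-0.77, 2.02], [0.04, 2.7], [-1, 4.14], [0.28, 2.66], [-3.11, 3.11]. Speed limits (rad/s): [2.57, 2.57, 3.14, 3.14, 3.14, 3.14].

### API

Orientations are given as [roll, pitch, yaw] about the fixed x, y, z axes, in that order (R = Rz(yaw) Ry(pitch) Rx(roll)).
In Python, from plant import bot, vision, job gives the robot as it stands. The module is installed in compiled form; this text tells all that it offers.
- The arm moves only by the tool arm_command, never from a script. Its argument "deltas" is a list of rows, each a list of 4 numbers: the shift along the tool's x, y, z in m, then the turn about the tool's y in degrees. In form: [[x, y, z, twist], ...]. A call has 1 to 5 rows; each row shifts and turns the commanded pose from where the row before left it, along the tool's axes as they then stand; what a row does not reach is not made up. A row lasts 1/10 s, in which the tool goes at most 50 mm and 8.59 degrees, less where a joint would pass 70% of its speed; a pose out of reach is approached as far as the arm can. A call is refused whole if a number of a shift passes 0.05 or a number of a turn 8.59, either way. A call with a gripper value outside its range is refused whole. "claw" is the closure in counts, from 0 (fully open) to 255 (shut), set as the call begins (left out, the last holds). The fingers move at their own pace and stop on an object; the grip force is fixed at half the most. Time passes only in rows, so rows that do not move let the fingers close. It gives the time, the measured TCP pose, the force and the opening at its end, in the units of the state.
- bot.get_obs(): the state, without advancing time (a new reading comes with each control period).
- vision.capture(name): name is "side" or "top" or "wrist"; returns a dict with "img" (400x640x3 uint8, red, green, blue), "camera_matrix" (3x3 intrinsics, pixels), "world_to_cam" (4x4, takes a point from world to camera coordinates); the wrist camera has in their place "mount" (4x4, takes a point from camera to tool coordinates, whose origin is the TCP and whose axes are the tool frame's). Camera axes: x right, y down, z forward; pixel columns grow to the right and rows downward; lengths in mm; the calibration is good to about 2 mm. The wrist camera is an equidistant fisheye: a pixel r from the principal point sees the ray r / f radians off the axis. A picture is of the moment at which its call begins: read the wrist's pose just before it. There is no depth.
- job.close_job(): hands the job in, once; it reports no verdict.
Trained networks look in a picture, given as the dict that the camera call returned (one of the last four; its "shot" number tells which), for a name from the list of things; names that differ only in an ending like _2 or _b are one class to them, and where a whole thing is asked for, a point or a joint stands for the part that bears it (a point fixed in the world has none). Each returns a list of dicts, best first, with "confidence" (0 to 1); they miss things now and then, are a little off and sometimes report something else, mostly with a low value. They report only what shows in the picture. A call takes as long as a camera call. They do not tell look-alikes from the thing itself.
- vision.find_in(picture, name): "xyz" ([x, y, z] in mm, in the coordinates of the camera as it stood for that picture, good to about 4 mm: the middle of the surface that is visible of it).
- vision.regions_of(picture, name): "mask" (400x640 bool, what is visible of it).
The state is a dict: "time": time; "joint_positions": joint angles; "dq": joint speeds; "tau": joint torques, N m; "tool_pos": TCP position; "tcp_rot": TCP orientation; "contact_force": force on the tool from outside, world axes, zero at the start; "moment": the same for the moment, N m; "grip_width": finger opening in mm.
Only numpy, scipy, OpenCV 4.12 (cv2) and the standard library are available. Lean on these libraries where they do the work, as an engineer would, in place of code of your own. Each camera call takes 0.05 s, during which the arm holds its last target. There are 200 camera calls.

### The job

Fit the guide plate to the wooden slicing board: pick it up by its black tab, lay it level on top of the board's steel pin with the hole off to one side of the pin, and, pressing only lightly, slide it along the board until the hole finds the pin and the plate drops down flat on the board. Leave it square with the board, pin through the hole, and let go; do not push the other kitchen things about.

Things in the scene. Friction and masses are not known exactly. Their poses are not given: they have to be found in the camera images.
- board: Fixed dark wooden slicing board, 220 (x) x 120 (y) x 18 mm, origin at the centre of its underside, top 18 mm above it, z up. A black slot runs along its x axis on the centre line. A steel pin, 10 mm diameter with bevelled top, stands in the slot (see pin_slot). It sits on four soft rubber feet, 8 mm above the counter: it yields straight down about 1 mm per 4 N and springs back.
- pin_slot (a point): Point on the board's top at board x = +17, y = 0 mm; axes as the board's. The pin is clamped firm within 17 mm of this point along x (either way), at y = 0, and rises 8 mm above the top. Where exactly differs each time and is not measured: find it by feel, starting where the plate surely covers it.
- guide: Loose aluminium plate with black tab, 0.14 to 0.24 kg: 130 (x) x 80 (y) x 5 mm, origin at the centre of its underside, z up. The tab, 40 (x) x 14 (y) x 50 mm tall, stands on the plate's centre. A through hole, 14 (x) x 20 mm (y), is centred 32 mm to +x of the centre. Either end may point to either end of the board; square means long side along the board's long side.
- guide_grip (a point): Centre of the black tab, 30 mm above the plate's underside; axes as the plate's. Pinch the tab here across its 14 mm (along y).
- guide_hole (a point): Centre of the plate's hole, at the level of the plate's underside; axes as the plate's. With the plate resting on the pin it stands 26 mm above the board's origin, dropped home 18 mm.
- pink_box: Empty open pink plastic container, 120 x 160 x 65 mm high, origin at the centre of its underside. Leave alone.
- clear_box: Empty open clear plastic container, 120 x 160 x 65 mm high, origin at the centre of its underside. Leave alone.
- pan_lid: Bronze-coloured pan lid, 200 mm diameter, 52 mm high with its black knob, lying on the counter, origin at the centre of its underside. Leave alone.
- chopstick1: Wooden chopstick, 230 (x) x 7 x 7 mm, lying flat, origin at the centre of its underside. Leave alone.
- chopstick2: The other chopstick of the pair, same size. Leave alone.
- mortar: White ceramic mortar, 124 mm diameter at the rim, 75 mm high, origin at the centre of its underside. Leave alone.
Mind the look-alikes: they are no part of the job. There is more than one size of the guide; the one meant has the size given above.

How it is judged:
By the outcome, as a careful person would: the job done as asked, in the order asked, and still so for the second after the job is handed in, with the robot touching nothing.
It also fails if it takes over 64 s, if anything falls off the work surface, if the arm or the gripper's body presses on something with over 40 N, if the wrist force passes 120 N, or if a joint passes its speed limit or range.

## Working session

There is one attempt and no reset: what is moved stays moved. The work goes in short steps, Python scripts to look and compute and a tool call to move; the robot and the scene stay as the last step left them, time stands still between calls to the robot, and variables do not carry over. Pictures are saved under pics/ and viewed, about 8 in all and at most 12, crops included, and the job is handed in when it is done.

Besides the shell and the picture viewer there is one more tool, called in YAML: its name, and indented under it one key for each argument. arm_command: Moves the arm, as the interface text tells. Its arguments: {"type":"object","properties":{"deltas":{"type":"array","items":{"type":"array","items":{"type":"number"}}},"claw":{"type":"number"}},"required":["deltas"]}

```bash
mkdir -p pics; cat > h.py <<'E'
import numpy as np, cv2
from plant import bot, vision, job
from scipy.spatial.transform import Rotation as R
def T(o=None):
    o=o or bot.get_obs(); M=np.eye(4); M[:3,:3]=R.from_euler('xyz',o['tcp_rot']).as_matrix(); M[:3,3]=o['tool_pos']; return M
def c2w(p,M=None):
    return np.linalg.inv(p['world_to_cam']) if 'world_to_cam' in p else M@p['mount']
def find(p,n,M=None):
    for d in vision.find_in(p,n)[:4]:
        print(n,round(d['confidence'],2),(c2w(p,M)@np.r_[d['xyz'],1])[:3].round(1))
def toplane(p,uv,z,M=None):
    """pixels -> world points on plane z"""
    K=np.array(p['camera_matrix']) ; C=c2w(p,M); out=[]
    for u,v in np.atleast_2d(uv):
        x=(u-K[0,2])/K[0,0]; y=(v-K[1,2])/K[1,1]
        if 'mount' in p:
            t=np.hypot(x,y)+1e-12; d=np.array([x/t*np.sin(t),y/t*np.sin(t),np.cos(t)])
        else: d=np.array([x,y,1])
        d=C[:3,:3]@d; o=C[:3,3]; out.append((o+d*(z-o[2])/d[2]))
    return np.array(out)
def save(p,f): cv2.imwrite('pics/'+f,p['img'][:,:,::-1])
E
python3 - <<'E'
from h import *
o=bot.get_obs(); print(o); M=T(o); print(M.round(3))
for c in ['top','side']:
    p=vision.capture(c); save(p,c+'1.png'); print(c,p['camera_matrix'],(c2w(p)[:3]).round(2))
    for n in ['board','guide','guide_hole']: find(p,n)
    for n in ['board','guide']:
        for d in vision.regions_of(p,n)[:4]:
            cs,_=cv2.findContours(d['mask'].astype('uint8'),0,2); print(n,round(d['confidence'],2),cv2.minAreaRect(max(cs,key=cv2.contourArea)))
E
```

```text
{'time': 0.0, 'joint_positions': array([-1.36799230e+00,  3.42743081e-01,  1.52503640e+00, -1.33691336e-05,
        1.27533957e+00, -1.45974932e-01]), 'dq': array([-0.00100684, -0.00139646, -0.00187433,  0.00095724, -0.00019414,
        0.00130287]), 'tau': array([-5.68769046e-04, -4.31238949e+01, -2.44221997e+01,  7.17423437e-02,
        5.59775520e-02, -1.06449822e-04]), 'tool_pos': array([ 179.36986855, -492.99674555,  234.0275975 ]), 'tcp_rot': array([-1.57230835e+00,  2.09377121e-04, -2.79280995e+00]), 'contact_force': array([-0.15494446, -0.0978564 ,  0.11963447]), 'moment': array([-0.03028785, -0.00330619,  0.05601321]), 'grip_width': 92.01903506713501}
[[-9.40000e-01 -0.00000e+00  3.42000e-01  1.79370e+02]
 [-3.42000e-01  1.00000e-03 -9.40000e-01 -4.92997e+02]
 [-0.00000e+00 -1.00000e+00 -2.00000e-03  2.34028e+02]
 [ 0.00000e+00  0.00000e+00  0.00000e+00  1.00000e+00]]
top [[474.4380731    0.         318.64535517]
 [  0.         474.4380731  198.58561496]
 [  0.           0.           1.        ]] [[ 2.00000e-02 -9.90000e-01  1.00000e-01  3.95520e+02]
 [-1.00000e+00 -2.00000e
[... 1042 characters left out ...]
7.1384e+02]
 [ 2.0000e-02 -7.2000e-01 -7.0000e-01  8.7627e+02]]
board 0.87 [510.8 167.7  25.1]
guide 0.77 [ 496.5 -192.7    6.8]
guide 0.71 [ 305.3 -183.6    3.6]
guide 0.46 [ 316.7 -428.5    6. ]
guide_hole 0.72 [ 496.3 -194.2    1.8]
guide_hole 0.66 [ 315.9 -433.     8.6]
guide_hole 0.64 [ 309.5 -186.6    8.5]
board 0.98 ((297.82843017578125, 248.65548706054688), (75.85482788085938, 37.59085464477539), 21.250505447387695)
board 0.17 ((290.6600036621094, 153.1199951171875), (37.200008392333984, 48.600006103515625), 36.869895935058594)
guide 0.84 ((355.47344970703125, 185.10177612304688), (35.84146499633789, 20.037353515625), 41.18592834472656)
guide 0.63 ((427.0, 167.5), (19.0, 12.0), 90.0)
```

```bash
python3 - <<'E'
import cv2
a=cv2.imread('pics/top1.png')[130:380,180:580]; cv2.imwrite('pics/t2.png',cv2.resize(a,(800,500),interpolation=2))
E
```

```text
(no output)
```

View pics/t2.png

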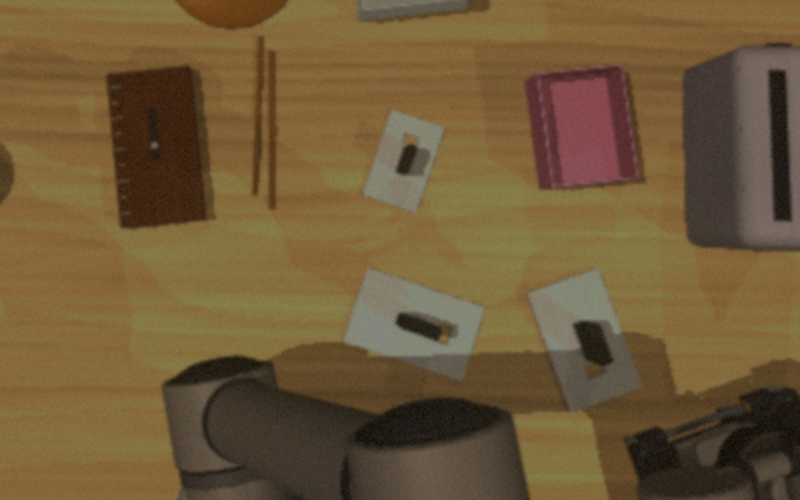

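View pics/side1.png

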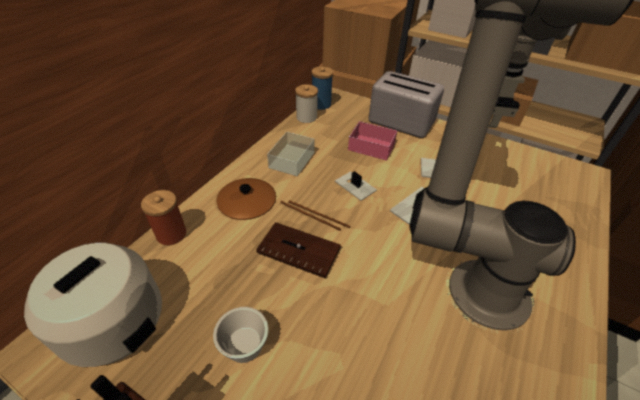

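The top view shows three plates. At 2.8 mm/px, the one at crop (403,161) measures about 126x80 mm, so it is the right one; the other two are about 180x112 mm. Its hole is toward world +x and its yaw is about -20°. The board is at crop (157,147) with a yaw of about 5°. Its slot runs along crop v 108-158 with the pin near (154,145), so board +x points along world +x. The chopsticks lie beside the board.

I'll move above the guide next.

arm_command:
  deltas:
    - [-0.034, 0, -0.0144, 0]
    - [-0.034, 0, -0.0144, 0]
    - [-0.034, 0, -0.0144, 0]
    - [-0.034, 0, -0.0144, 0]
    - [-0.034, 0, -0.0144, 0]

```text
time: 1.1
tool_pos: [315.5, -366.6, 234.9]
tcp_rot: [-1.57, 0.0, -2.793]
contact_force: [0.7, -0.5, 0.5]
grip_width: 92.3
```

arm_command:
  deltas:
    - [-0.034, 0, -0.0144, 0]
    - [-0.034, 0, -0.0144, 0]
    - [-0.034, 0, -0.0144, 0]
    - [-0.034, 0, -0.0144, 0]
    - [-0.034, 0, -0.0144, 0]

```text
time: 1.6
tool_pos: [450.8, -240.7, 234.9]
tcp_rot: [-1.57, 0.0, -2.793]
contact_force: [-0.1, -0.3, -0.1]
grip_width: 91.7
```

arm_command:
  deltas:
    - [-0.034, 0, -0.0144, 0]
    - [-0.034, 0, -0.0144, 0]
    - [0, 0, 0, 8]
    - [0, 0, 0, 8]
    - [0, 0, 0, 8]

```text
time: 2.1
tool_pos: [504.1, -191.1, 234.6]
tcp_rot: [-1.571, -0.0, 3.067]
contact_force: [-0.6, 0.4, 0.6]
grip_width: 91.7
```

arm_command:
  deltas:
    - [0, 0.02, 0, 8]
    - [0, 0.02, 0, 8]
    - [0, 0.02, 0, 0]
    - [0, 0, 0, 0]
    - [0, 0, 0, 0]

```text
time: 2.6
tool_pos: [504.0, -191.6, 175.1]
tcp_rot: [-1.571, -0.0, 2.793]
contact_force: [0.2, -0.4, -0.7]
grip_width: 91.8
```

```bash
python3 - <<'E'
from h import *
o=bot.get_obs(); M=T(o); print(o['joint_positions'],M.round(3))
p=vision.capture('wrist'); save(p,'w1.png'); print(p['camera_matrix'],np.array(p['mount']).round(2))
for n in ['guide','guide_grip','guide_hole']: find(p,n,M)
for n in ['guide']:
    for d in vision.regions_of(p,n)[:2]:
        cs,_=cv2.findContours(d['mask'].astype('uint8'),0,2); c=max(cs,key=cv2.contourArea); print(d['confidence'],cv2.minAreaRect(c),cv2.boundingRect(c))
        w=toplane(p,c[:,0],5,M)[:,:2]; print(cv2.minAreaRect(w.astype('float32')))
E
```

```text
[-5.05512999e-01  4.22299402e-01  1.57536634e+00 -9.86600176e-05
  1.14398855e+00  1.41424905e+00] [[-9.40000e-01 -0.00000e+00 -3.42000e-01  5.03964e+02]
 [ 3.42000e-01 -0.00000e+00 -9.40000e-01 -1.91645e+02]
 [ 0.00000e+00 -1.00000e+00  0.00000e+00  1.75058e+02]
 [ 0.00000e+00  0.00000e+00  0.00000e+00  1.00000e+00]]
[[309.70691629   0.         315.66192998]
 [  0.         309.70691629 193.61052308]
 [  0.           0.           1.        ]] [[  -0.      0.95    0.3   -82.67]
 [  -0.     -0.3     0.95 -150.37]
 [   1.      0.      0.     -1.75]
 [   0.      0.      0.      1.  ]]
guide 0.95 [ 516.3 -199.8    3.9]
guide 0.58 [ 304.3 -190.4    5.8]
guide 0.57 [ 333.6 -461.8    9.2]
guide_grip 0.86 [ 336.2 -464.6    6.6]
guide_grip 0.8 [ 302.2 -193.3    8.2]
guide_hole 0.98 [ 336.6 -459.8    6.5]
guide_hole 0.78 [ 513.  -200.7    2.5]
guide_hole 0.55 [ 307.  -193.3    6.4]
0.96 ((321.5784912109375, 169.56210327148438), (118.34573364257812, 76.8465347290039), 88.53119659423828) (282, 110, 78, 120)
((506.42633056640625, -197.62918090820312), (80.32600402832031, 131.31495666503906), 71.86193084716797)
0.92 ((370.5447692871094, 313.6098937988281), (25.184730529785156, 93.186279296875), 88.40885925292969) (324, 300, 94, 28)
((302.1487121582031, -196.27096557617188), (128.27125549316406, 44.59176254272461), 69.92810821533203)
```

View pics/w1.png

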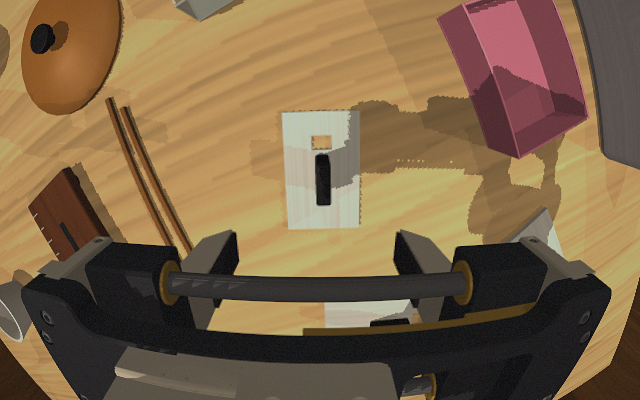

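The wrist view shows the target plate at px (321,169). It measures 131x80 mm, centred at (506.4,-197.6) with a yaw of -18.1°, and the tab is upright at (323,180). I'll correct the pose, descend to TCP z of about 19 and grip.

arm_command:
  deltas:
    - [-0.0043, 0.03, 0.0048, 0]
    - [0, 0.04, 0, -1.9]
    - [0, 0.04, 0, 0]
    - [0, 0.026, 0, 0]
    - [0, 0, 0, 0]

```text
time: 3.35
tool_pos: [504.3, -196.5, 35.9]
tcp_rot: [-1.572, -0.006, 2.825]
contact_force: [-0.1, 0.4, -0.1]
grip_width: 91.8
```

arm_command:
  deltas:
    - [0, 0.01, 0, 0]
    - [0, 0.01, 0, 0]
    - [0, 0, 0, 0]

```text
time: 3.65
tool_pos: [506.2, -197.5, 18.6]
tcp_rot: [-1.571, -0.0, 2.825]
contact_force: [-0.6, 0.4, 0.6]
grip_width: 92.0
```

arm_command:
  deltas:
    - [0, 0, 0, 0]
    - [0, 0, 0, 0]
    - [0, 0, 0, 0]
    - [0, 0, 0, 0]
    - [0, 0, 0, 0]
  claw: 255

```text
time: 4.15
tool_pos: [506.3, -197.6, 18.9]
tcp_rot: [-1.571, 0.0, 2.825]
contact_force: [-0.2, 0.2, -1.1]
grip_width: 56.4
```

arm_command:
  deltas:
    - [0, 0, 0, 0]
    - [0, 0, 0, 0]
    - [0, 0, 0, 0]
    - [0, 0, 0, 0]
    - [0, 0, 0, 0]

```text
time: 4.65
tool_pos: [506.2, -197.6, 18.7]
tcp_rot: [-1.571, 0.0, 2.825]
contact_force: [0.5, -1.2, -0.2]
grip_width: 16.1
```

arm_command:
  deltas:
    - [0, 0, 0, 0]
    - [0, 0, 0, 0]
    - [0, -0.01, 0, 0]
    - [0, -0.02, 0, 0]
    - [0, -0.03, 0, 0]

```text
time: 5.15
tool_pos: [505.1, -196.9, 78.4]
tcp_rot: [-1.572, -0.004, 2.825]
contact_force: [0.6, -0.4, -2.4]
grip_width: 13.8
```

arm_command:
  deltas:
    - [0, -0.03, 0, 0]
    - [0, -0.03, 0, 0]
    - [0, -0.03, 0, 0]
    - [0, -0.02, 0, 0]
    - [0, 0, 0, 0]

```text
time: 5.65
tool_pos: [507.5, -198.1, 192.1]
tcp_rot: [-1.57, 0.006, 2.826]
contact_force: [0.0, -0.3, -2.2]
grip_width: 13.9
```

arm_command:
  deltas:
    - [0.01, 0, -0.024, 0]
    - [0.01, 0, -0.024, 0]
    - [0.01, 0, -0.024, 0]
    - [0.01, 0, -0.024, 0]
    - [0.01, 0, -0.024, 0]

```text
time: 6.15
tool_pos: [495.0, -66.7, 187.4]
tcp_rot: [-1.571, -0.002, 2.825]
contact_force: [0.9, 0.5, -2.0]
grip_width: 13.9
```

arm_command:
  deltas:
    - [0.01, 0, -0.024, 0]
    - [0.01, 0, -0.024, 0]
    - [0.01, 0, -0.024, 0]
    - [0, 0, 0, -6]
    - [0, 0, 0, -6]

```text
time: 6.65
tool_pos: [488.9, 10.9, 187.5]
tcp_rot: [-1.571, -0.002, 3.041]
contact_force: [0.2, -0.3, -2.8]
grip_width: 14.1
```

arm_command:
  deltas:
    - [0, 0, 0, -6]
    - [0, 0, 0, -5]
    - [0, 0, 0, 0]
    - [0, 0, 0, 0]
    - [0, 0, 0, 0]

```text
time: 7.15
tool_pos: [489.6, 9.8, 188.3]
tcp_rot: [-1.571, -0.001, -3.058]
contact_force: [0.4, -0.1, -1.8]
grip_width: 14.0
```

```bash
python3 - <<'E'
from h import *
o=bot.get_obs(); M=T(o); print(o['joint_positions'],M.round(3),o['contact_force'],o['moment'])
p=vision.capture('wrist'); save(p,'w2.png')
np.savez('w2.npz',img=p['img'],K=p['camera_matrix'],mount=p['mount'],M=M)
for n in ['board','guide_hole']: find(p,n,M)
def rect(p,n,z,M=None):
    for d in vision.regions_of(p,n)[:2]:
        cs,_=cv2.findContours(d['mask'].astype('uint8'),0,2); c=max(cs,key=cv2.contourArea)
        w=toplane(p,c[:,0],z,M)[:,:2]; print(n,d['confidence'],cv2.minAreaRect(w.astype('float32')),cv2.boundingRect(c))
rect(p,'board',26,M)
rect(p,'guide',170-19+8,M)
t=vision.capture('top'); rect(t,'board',26); save(t,'top2.png')
E
```

```text
[-1.36516980e-01  3.23321724e-01  1.68989157e+00 -7.96169045e-05
  1.12925746e+00  1.35084582e+00] [[-9.97000e-01 -1.00000e-03  8.30000e-02  4.89595e+02]
 [-8.30000e-02  0.00000e+00 -9.97000e-01  9.83900e+00]
 [ 1.00000e-03 -1.00000e+00 -0.00000e+00  1.88251e+02]
 [ 0.00000e+00  0.00000e+00  0.00000e+00  1.00000e+00]] [ 0.4323302  -0.14363067 -1.80052772] [ 0.01773922 -0.03804248  0.0012949 ]
board 0.61 [528.5 148.4  24.7]
board 0.18 [598.9  -9.7   7.9]
guide_hole 0.84 [524.1  12.3 171.6]
guide_hole 0.82 [ 302.3 -229.1    5.9]
guide 0.95 ((505.2052917480469, 12.702301025390625), (97.78453826904297, 88.20523071289062), 4.623856067657471) (242, 130, 147, 147)
guide 0.77 ((427.4786376953125, -120.35169219970703), (33.56829071044922, 57.563777923583984), 5.267317295074463) (439, 294, 60, 34)
board 0.71 ((520.0079345703125, 155.63882446289062), (222.0148162841797, 117.08526611328125), 7.084536075592041) (233, 162, 42, 82)
```

View pics/w2.png

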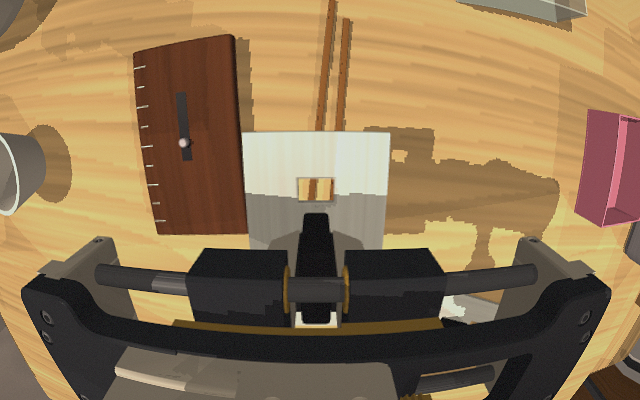

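Wrist view: the board's top spans (133,50), (236,35), (247,234) and (157,234). The slot runs (181,93)-(186,160) with the pin at about (184,143), and the held plate has its hole at (316,189).

```bash
cat > m.py <<'E'
from h import *
z=np.load('w2.npz'); p=dict(img=z['img'],camera_matrix=z['K'],mount=z['mount']); M=z['M']
print('corners',toplane(p,[(133,50),(236,35),(247,234),(157,234)],26,M).round(1)[:,:2].tolist())
print('slot',toplane(p,[(181,93),(186,160)],26,M).round(1)[:,:2].tolist(),'pin',toplane(p,[(184,143)],33,M).round(1))
print('hole',toplane(p,[(315.5,189)],173,M).round(1),'platecorners',toplane(p,[(243,132),(391,132)],174,M).round(1).tolist())
hsv=cv2.cvtColor(p['img'],cv2.COLOR_RGB2HSV); g=p['img'].astype(int)
m=((g.max(2)<125)).astype('uint8'); m[:, :125]=0; m[:,246:]=0; m[:25]=0; m[236:]=0
m=cv2.morphologyEx(m,cv2.MORPH_OPEN,np.ones((3,3)))
cs,_=cv2.findContours(m,0,2); c=max(cs,key=cv2.contourArea); print(cv2.boundingRect(c))
w=toplane(p,c[:,0],26,M)[:,:2]; print(cv2.minAreaRect(w.astype('float32')))
E
python3 m.py
```

```text
corners [[623.0, 226.1], [633.4, 103.9], [418.6, 83.3], [404.8, 199.6]]
slot [[572.2, 160.8], [499.5, 154.0]] pin [[519.4 153.1  33. ]]
hole [[522.6  14.2 173. ]] platecorners [[551.8, 56.0, 174.0], [558.5, -23.8, 174.0]]
(133, 34, 113, 201)
((520.4581298828125, 151.8998260498047), (217.81591796875, 122.81419372558594), 7.221460819244385)
```

```bash
cat >> m.py <<'E'
print('---')
def edges(w,c0=(520,153),yaw=np.radians(6)):
    a=np.array([np.cos(yaw),np.sin(yaw)]); b=np.array([-a[1],a[0]]); q=(w-c0); s=q@a; t=q@b
    for sg in (1,-1):
        k=(np.sign(t)==sg)&(abs(s)<95)&(abs(t)>50)&(abs(t)<70); f=np.polyfit(s[k],t[k],1); print('side',sg,'yaw',6+np.degrees(np.arctan(f[0])).round(2),'lat',f[1].round(2))
edges(w)
im=cv2.imread('pics/top1.png')[:,:,::-1]; from plant import vision
t=vision.capture('top'); 
for img in (im,):
    m=(img.max(2)<105).astype('uint8'); m[:, :228]=0;m[:,287:]=0;m[:160]=0;m[247:]=0
    m=cv2.morphologyEx(m,cv2.MORPH_OPEN,np.ones((3,3))); cs,_=cv2.findContours(m,0,2); c=max(cs,key=cv2.contourArea); print(cv2.boundingRect(c))
    w2=toplane(t,c[:,0],26)[:,:2]; print(cv2.minAreaRect(w2.astype('float32'))); edges(w2)
a=cv2.resize(p['img'][80:170,150:220],None,fx=5,fy=5,interpolation=2); b=cv2.resize(im[165:245,225:290],(365,450),interpolation=2)
cv2.imwrite('pics/c3.png',np.hstack([a,b])[:,:,::-1])
E
python3 m.py
```

```text
corners [[623.0, 226.1], [633.4, 103.9], [418.6, 83.3], [404.8, 199.6]]
slot [[572.2, 160.8], [499.5, 154.0]] pin [[519.4 153.1  33. ]]
hole [[522.6  14.2 173. ]] platecorners [[551.8, 56.0, 174.0], [558.5, -23.8, 174.0]]
(133, 34, 113, 201)
((520.4581298828125, 151.8998260498047), (217.81591796875, 122.81419372558594), 7.221460819244385)
---
side 1 yaw 6.1 lat 57.82
side -1 yaw 6.37 lat -60.99
(233, 162, 54, 83)
((519.197509765625, 147.41815185546875), (223.49588012695312, 135.14553833007812), 7.349210739135742)
side 1 yaw 7.48 lat 60.7
side -1 yaw 6.31 lat -68.92
```

View pics/c3.png

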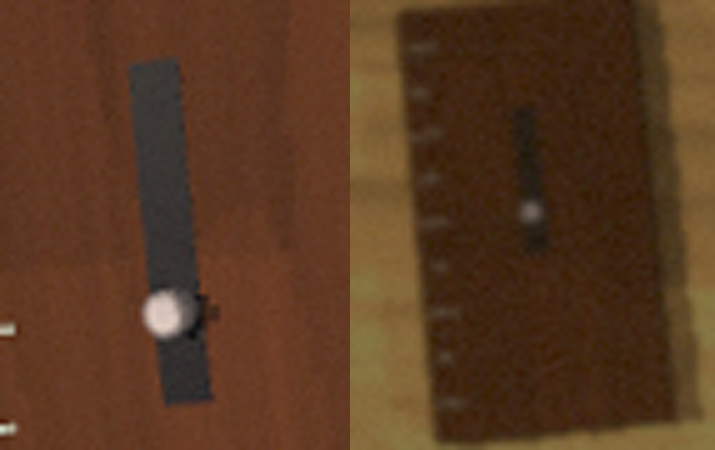

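Close up, the pin is at the near end of the slot, at about world (519,154) or board x≈0. The board yaw is about 6.3°. I'll place the plate with its hole about 28 mm to +x of the pin, then slide towards -x.

arm_command:
  deltas:
    - [0, 0, 0, -1.5]
    - [-0.006, 0, -0.02, 0]
    - [-0.007, 0, -0.024, 0]
    - [-0.007, 0, -0.024, 0]
    - [-0.007, 0, -0.024, 0]

```text
time: 8.05
tool_pos: [506.6, 105.1, 188.7]
tcp_rot: [-1.571, 0.0, -3.029]
contact_force: [0.3, -0.6, -3.4]
grip_width: 13.9
```

arm_command:
  deltas:
    - [-0.007, 0, -0.024, 0]
    - [-0.007, 0, -0.023, 0]
    - [0, 0.02, 0, 0]
    - [0, 0.025, 0, 0]
    - [0, 0.025, 0, 0]

```text
time: 8.55
tool_pos: [515.3, 152.9, 118.1]
tcp_rot: [-1.571, 0.001, -3.028]
contact_force: [-0.1, -0.3, -2.0]
grip_width: 13.8
```

arm_command:
  deltas:
    - [0, 0.025, 0, 0]
    - [0, 0.02, 0, 0]
    - [0, 0, 0, 0]
    - [0, 0, 0, 0]
    - [0, 0, 0, 0]

```text
time: 9.05
tool_pos: [516.1, 152.6, 75.0]
tcp_rot: [-1.571, 0.002, -3.03]
contact_force: [-0.1, -1.1, -1.7]
grip_width: 13.7
```

```bash
python3 - <<'E'
from h import *
o=bot.get_obs(); M=T(o); print(o['tool_pos'],o['tcp_rot'],o['contact_force'],o['moment'])
p=vision.capture('wrist'); s=vision.capture('side'); a=cv2.resize(p['img'],(560,350)); b=cv2.resize(s['img'][180:300,220:380],(333,250))
c=np.zeros((600,560,3),'uint8'); c[:350]=a; c[350:,:333]=b; cv2.imwrite('pics/w4.png',c[:,:,::-1])
E
```

```text
[516.10686196 152.63235605  74.98086026] [-1.57081312e+00  2.37637996e-03 -3.02990417e+00] [-0.09877094 -1.08214079 -1.66368478] [-0.0012502  -0.02372113 -0.04906338]
```

View pics/w4.png

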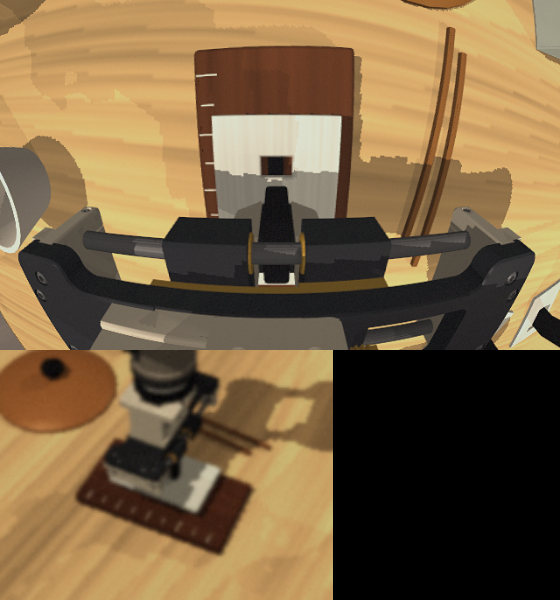

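The view shows the plate level above the board and parallel to it. The slot is visible through the hole, centred at (277,166), and the pin is hidden under the plate. I'll lower it until it touches.

arm_command:
  deltas:
    - [0, 0.008, 0, 0]
    - [0, 0.006, 0, 0]
    - [0, 0.003, 0, 0]
    - [0, 0, 0, 0]

```text
time: 9.55
tool_pos: [514.7, 152.4, 56.0]
tcp_rot: [-1.571, -0.001, -3.03]
contact_force: [0.0, 0.3, -2.1]
grip_width: 13.9
```

arm_command:
  deltas:
    - [0, 0.001, 0, 0]
    - [0, 0.001, 0, 0]
    - [0, 0, 0, 0]

```text
time: 9.85
tool_pos: [515.2, 152.5, 54.6]
tcp_rot: [-1.571, -0.0, -3.03]
contact_force: [0.1, -0.4, -1.7]
grip_width: 14.1
```

arm_command:
  deltas:
    - [0, 0.001, 0, 0]
    - [0, 0, 0, 0]
    - [0, 0, 0, 0]

```text
time: 10.15
tool_pos: [515.2, 152.5, 53.7]
tcp_rot: [-1.571, 0.0, -3.03]
contact_force: [-0.3, 0.9, -2.0]
grip_width: 14.0
```

arm_command:
  deltas:
    - [0, 0.001, 0, 0]
    - [0, 0, 0, 0]
    - [0, 0, 0, 0]

```text
time: 10.45
tool_pos: [515.2, 152.5, 52.7]
tcp_rot: [-1.571, 0.0, -3.03]
contact_force: [0.0, 0.6, -2.1]
grip_width: 14.1
```

arm_command:
  deltas:
    - [0, 0.0005, 0, 0]
    - [0, 0, 0, 0]
    - [0, 0, 0, 0]

```text
time: 10.75
tool_pos: [515.2, 152.5, 52.3]
tcp_rot: [-1.571, 0.0, -3.03]
contact_force: [-0.7, 0.8, -1.1]
grip_width: 14.0
```

arm_command:
  deltas:
    - [0, 0.0005, 0, 0]
    - [0, 0, 0, 0]
    - [0, 0, 0, 0]

```text
time: 11.05
tool_pos: [515.2, 152.5, 51.8]
tcp_rot: [-1.571, 0.0, -3.03]
contact_force: [-1.1, 0.6, 1.2]
grip_width: 14.0
```

arm_command:
  deltas:
    - [0, 0.0005, 0, 0]
    - [0, 0, 0, 0]
    - [0, 0, 0, 0]

```text
time: 11.35
tool_pos: [515.2, 152.5, 51.3]
tcp_rot: [-1.571, 0.0, -3.03]
contact_force: [-0.9, -0.1, 3.2]
grip_width: 14.0
```

Contact at z≈52.4, now pressing about 5 N. Sliding towards -x (tool +x).

arm_command:
  deltas:
    - [0.002, 0, 0, 0]
    - [0.003, 0, 0, 0]
    - [0.003, 0, 0, 0]
    - [0.003, 0, 0, 0]
    - [0.003, 0, 0, 0]

```text
time: 11.85
tool_pos: [501.4, 151.0, 51.4]
tcp_rot: [-1.571, 0.001, -3.03]
contact_force: [2.8, 0.1, 1.7]
grip_width: 14.0
```

arm_command:
  deltas:
    - [0.002, 0, 0, 0]
    - [0.002, 0, 0, 0]
    - [0, 0, 0, 0]
    - [0, 0, 0, 0]

```text
time: 12.25
tool_pos: [497.0, 150.5, 51.2]
tcp_rot: [-1.571, -0.001, -3.03]
contact_force: [1.5, -0.3, 3.0]
grip_width: 13.9
```

arm_command:
  deltas:
    - [0.002, 0, 0, 0]
    - [0, 0, 0, 0]
    - [0, 0, 0, 0]

```text
time: 12.55
tool_pos: [495.3, 150.3, 51.2]
tcp_rot: [-1.571, 0.0, -3.03]
contact_force: [1.8, 1.0, 3.6]
grip_width: 13.9
```

arm_command:
  deltas:
    - [0.002, 0, 0, 0]
    - [0, 0, 0, 0]
    - [0, 0, 0, 0]

```text
time: 12.85
tool_pos: [493.0, 150.0, 51.1]
tcp_rot: [-1.571, -0.001, -3.03]
contact_force: [1.6, 0.8, 3.1]
grip_width: 14.0
```

arm_command:
  deltas:
    - [0.001, 0, 0, 0]
    - [0, 0, 0, 0]
    - [0, 0, 0, 0]

```text
time: 13.15
tool_pos: [492.1, 149.9, 51.1]
tcp_rot: [-1.571, -0.001, -3.03]
contact_force: [1.3, 0.6, 2.3]
grip_width: 14.0
```

arm_command:
  deltas:
    - [0.001, 0, 0, 0]
    - [0, 0, 0, 0]
    - [0, 0, 0, 0]

```text
time: 13.45
tool_pos: [489.9, 149.7, 50.4]
tcp_rot: [-1.571, -0.003, -3.03]
contact_force: [-0.1, -0.1, -2.4]
grip_width: 13.8
```

arm_command:
  deltas:
    - [0.001, 0, 0, 0]
    - [0, 0, 0, 0]
    - [0, 0, 0, 0]

```text
time: 13.75
tool_pos: [489.9, 149.7, 50.9]
tcp_rot: [-1.571, -0.001, -3.03]
contact_force: [-1.1, 0.0, -1.9]
grip_width: 13.7
```

arm_command:
  deltas:
    - [0.001, 0, 0, 0]
    - [0, 0, 0, 0]
    - [0, 0, 0, 0]

```text
time: 14.05
tool_pos: [489.4, 149.6, 51.2]
tcp_rot: [-1.571, 0.0, -3.03]
contact_force: [-0.0, -0.5, -2.4]
grip_width: 13.8
```

The force fell back to free-hanging (-2 N), so the hole has found the pin. I'll lower it gently.

arm_command:
  deltas:
    - [0, 0.001, 0, 0]
    - [0, 0.001, 0, 0]
    - [0, 0, 0, 0]

```text
time: 14.35
tool_pos: [489.2, 149.6, 49.0]
tcp_rot: [-1.571, -0.0, -3.03]
contact_force: [0.2, 0.3, -2.2]
grip_width: 13.7
```

arm_command:
  deltas:
    - [0, 0.001, 0, 0]
    - [0, 0.001, 0, 0]
    - [0, 0, 0, 0]

```text
time: 14.65
tool_pos: [489.2, 149.6, 47.0]
tcp_rot: [-1.571, -0.0, -3.03]
contact_force: [-0.3, -0.7, -1.4]
grip_width: 13.4
```

arm_command:
  deltas:
    - [0, 0.001, 0, 0]
    - [0, 0.001, 0, 0]
    - [0, 0, 0, 0]

```text
time: 14.95
tool_pos: [489.2, 149.6, 45.0]
tcp_rot: [-1.571, -0.0, -3.03]
contact_force: [-0.1, 0.1, -2.4]
grip_width: 14.0
```

arm_command:
  deltas:
    - [0, 0.0005, 0, 0]
    - [0, 0, 0, 0]
    - [0, 0, 0, 0]

```text
time: 15.25
tool_pos: [489.4, 149.6, 44.7]
tcp_rot: [-1.571, 0.0, -3.03]
contact_force: [-0.3, -0.5, -1.9]
grip_width: 13.9
```

arm_command:
  deltas:
    - [0, 0.0005, 0, 0]
    - [0, 0, 0, 0]
    - [0, 0, 0, 0]

```text
time: 15.55
tool_pos: [489.4, 149.6, 44.3]
tcp_rot: [-1.571, 0.0, -3.03]
contact_force: [-0.5, 0.6, -0.7]
grip_width: 13.7
```

arm_command:
  deltas:
    - [0, 0.0005, 0, 0]
    - [0, 0, 0, 0]
    - [0, 0, 0, 0]

```text
time: 15.85
tool_pos: [489.4, 149.6, 43.8]
tcp_rot: [-1.571, 0.0, -3.03]
contact_force: [-1.5, -0.0, 1.5]
grip_width: 14.0
```

```bash
python3 - <<'E'
from h import *
o=bot.get_obs(); M=T(o); print(o['tool_pos'],o['contact_force'],o['moment'])
p=vision.capture('wrist'); cv2.imwrite('pics/w5.png',cv2.resize(p['img'][40:270,200:440],(720,600-0),interpolation=2)[:,:,::-1]); save(p,'w5full.png')
E
```

```text
[489.37390666 149.6294759   43.81945833] [-1.51194965 -0.0155747   1.46298446] [-0.01788142  0.20950281  0.04222287]
```

View pics/w5.png

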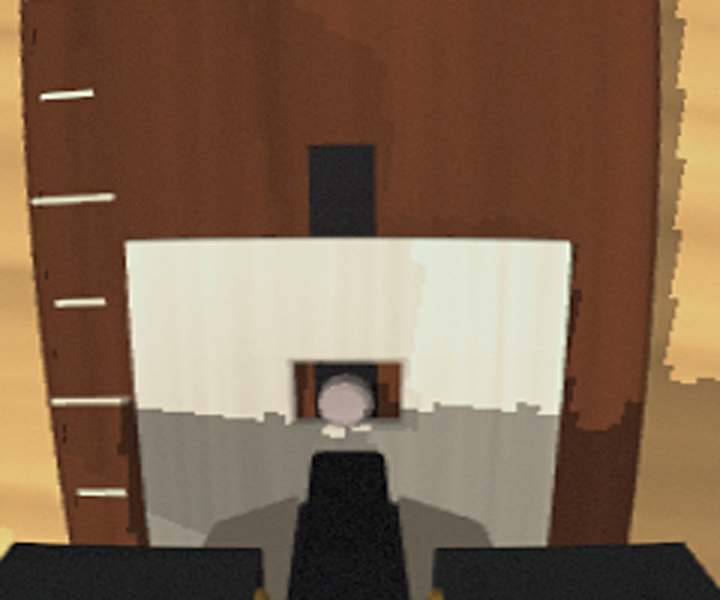

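The pin is through the hole at (345,400) in the crop, close to the hole's -x edge, and the plate is parallel with the board and slot. I'll ease off, centre it by about 1.5 mm and let go.

arm_command:
  deltas:
    - [0, -0.0005, 0, 0]
    - [0.001, 0, 0, 0]
    - [0.0005, 0, 0, 0]
    - [0, 0, 0, 0]
    - [0, 0, 0, 0]

```text
time: 16.4
tool_pos: [488.0, 149.5, 44.2]
tcp_rot: [-1.571, 0.0, -3.03]
contact_force: [0.6, -0.9, 0.2]
grip_width: 14.0
```

arm_command:
  deltas:
    - [0, 0, 0, 0]
    - [0, 0, 0, 0]
    - [0, 0, 0, 0]
    - [0, 0, 0, 0]
    - [0, 0, 0, 0]
  claw: 100

```text
time: 16.9
tool_pos: [487.8, 149.4, 44.2]
tcp_rot: [-1.571, -0.0, -3.03]
contact_force: [0.2, -0.0, -0.3]
grip_width: 49.2
```

arm_command:
  deltas:
    - [0, 0, 0, 0]
    - [0, 0, 0, 0]
    - [0, 0, 0, 0]
    - [0, 0, 0, 0]
    - [0, 0, 0, 0]

```text
time: 17.4
tool_pos: [487.8, 149.4, 44.2]
tcp_rot: [-1.571, -0.0, -3.03]
contact_force: [0.7, -0.3, 0.9]
grip_width: 55.8
```

arm_command:
  deltas:
    - [0, -0.01, 0, 0]
    - [0, -0.02, 0, 0]
    - [0, -0.03, 0, 0]
    - [0, -0.03, 0, 0]
    - [0, -0.03, 0, 0]

```text
time: 17.9
tool_pos: [487.7, 149.4, 166.1]
tcp_rot: [-1.571, 0.0, -3.03]
contact_force: [0.9, 0.1, 0.3]
grip_width: 56.0
```

arm_command:
  deltas:
    - [0, -0.02, 0, 0]
    - [0, 0, 0, 0]
    - [0, 0, 0, 0]
    - [0, 0, 0, 0]
    - [0, 0, 0, 0]

```text
time: 18.4
tool_pos: [487.2, 149.4, 183.1]
tcp_rot: [-1.571, -0.002, -3.03]
contact_force: [0.1, 1.3, -0.3]
grip_width: 55.6
```

```bash
python3 - <<'E'
from h import *
o=bot.get_obs(); M=T(o); print(o['tool_pos'],o['contact_force'])
p=vision.capture('wrist'); cv2.imwrite('pics/w6.png',cv2.resize(p['img'][60:260,200:440],(720,600),interpolation=2)[:,:,::-1])
find(p,'guide_hole',M); find(p,'guide',M)
for d in vision.regions_of(p,'guide')[:1]:
    cs,_=cv2.findContours(d['mask'].astype('uint8'),0,2); c=max(cs,key=cv2.contourArea)
    print(cv2.minAreaRect(toplane(p,c[:,0],31,M)[:,:2].astype('float32')))
E
```

```text
[487.19428695 149.3510142  183.07159179] [ 0.09068888  1.26441273 -0.34977508]
guide_hole 0.87 [497.9 149.   29.7]
guide_hole 0.64 [ 274.8 -442.7   51.5]
guide 0.76 [ 273.6 -444.4   54.8]
guide 0.66 [498.9 153.3  31.6]
guide 0.21 [ 523.3 -387.5   19. ]
((489.2926330566406, 151.31753540039062), (130.6452178955078, 80.65192413330078), 6.3653564453125)
```

View pics/w6.png

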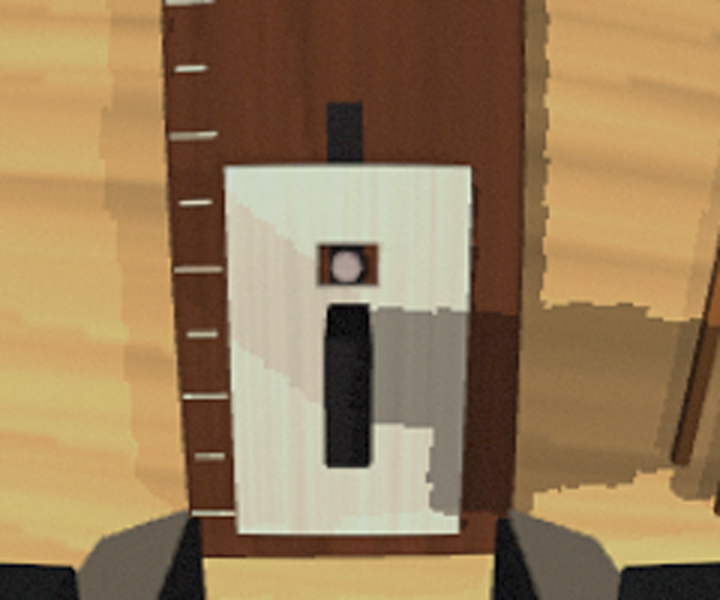

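The pin (346,265) is centred in the hole. The plate lies flat with a yaw of 6.4°, against about 6.3° for the board, and the gripper is clear. Handing in.

```bash
python3 -c "
from plant import job; print(job.close_job())"
```

```text
the job is handed in; nothing more can be done
None
```

The guide plate is fitted: it lies flat and square on the board with the pin through its hole. I let go of it and handed the job in at about 18.5 s.

- **Plate:** I took the 130 x 80 mm one of the three (131 x 80 mm measured from close by) and gripped it by its tab.
- **Sliding:** I laid it level on the pin with the hole about 28 mm to one side, touching at a tool height of 52.4 mm. I pressed with about 4–6 N and slid it about 25 mm along the board until the upward force vanished.
- **Seating:** It then went down freely and met the board 8 mm lower, at about 44.3 mm, which matches the pin's height. The pin sat close to one edge of the hole, so I moved the plate about 1.5 mm to centre it before opening the gripper.
- **Last checks:** The final wrist picture shows the pin centred in the hole. The plate's yaw is 6.4° against about 6.3° for the board. Board yaw readings ranged from about 5° to 7.5° over the different views, so that figure is good to roughly 1°. The gripper was about 140 mm clear, and the wrist force read about zero, within the sensor's 1 N noise.
- **Other things:** I did not touch any other kitchen things, though I did not measure their positions again afterwards.

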